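# Stand the round parts in their dishes

## Task

Round parts keep rolling off this bench. Pick out the four loose upright round parts on the front of the bench (ball bush, shaft coupling, capacitor and solder reel; not the things standing at the back) and stand each one upright, flat on the floor of its own rimmed grey dish: the narrowest part in the smallest dish, the next in the next larger, and so on up to the reel in the largest. Leave the heat sink and the terminal block where they lie.

Things in the scene. Friction and masses are not known exactly. Their poses are not given: they have to be found in the camera images.
- bush: linear ball bush: plain bright steel cylinder standing upright, the narrowest of the four round parts, 19 mm diameter, 29 mm tall, about 30 g. Origin: centre of its underside, z up.
- coupling: jaw shaft coupling: bright metal cylinder with a red band round its middle, standing upright, 25 mm diameter, 34 mm tall, about 50 g. Origin: centre of its underside, z up.
- capacitor: capacitor: blue cylinder with two terminals on top, standing upright, 35 mm diameter, 53 mm tall (56 mm with the terminals), about 60 g. Origin: centre of its underside, z up.
- reel_axis (a point): solder reel standing upright: the widest round part, flanges 52 mm diameter (a wire end sticks out up to 10 mm beyond), 47 mm tall, yellow top flange, silvery wire below, 0.36 to 0.6 kg, solid to grasp across 52 mm. It is the reel on the front of the bench, not the one far back by the power supply. This point: on the reel's axis at its underside, z up.
- dish_1: the smallest grey plastic dish with a black rubber floor: fixed, shallow, round, inner diameter 40 mm, outer diameter 46 mm, floor 3 mm and rim 8 mm above the bench. Origin: centre of its underside, z up.
- dish_2: the second smallest grey plastic dish with a black rubber floor: fixed, shallow, round, inner diameter 49 mm, outer diameter 55 mm, floor 3 mm and rim 8 mm above the bench. Origin: centre of its underside, z up.
- dish_3: the second largest grey plastic dish with a black rubber floor: fixed, shallow, round, inner diameter 60 mm, outer diameter 66 mm, floor 3 mm and rim 8 mm above the bench. Origin: centre of its underside, z up.
- dish_4: the largest grey plastic dish with a black rubber floor: fixed, shallow, round, inner diameter 84 mm, outer diameter 90 mm, floor 3 mm and rim 8 mm above the bench. Origin: centre of its underside, z up.
- heat_sink: finned aluminium heat sink lying loose on the bench, 40 x 60 mm (its x and y), 26 mm high; to be left alone. Origin: centre of its underside. Beside the work, to the robot's left, a tall fixed test fixture stands on the bench (about x 0.46 to 0.78, y 0.15 to 0.48 m, up to 0.4 m high): keep the arm clear of it.
- terminal_block: cream screw terminal block lying loose on the bench, 22 x 62 mm (its x and y), 16 mm high; to be left alone. Origin: centre of its underside.

How it is judged:
By the outcome, as a careful person would: the job done as asked, in the order asked, and still so for the second after the job is handed in, with the robot touching nothing.
It also fails if it takes over 90 s, if anything falls off the work surface, if the arm or the gripper's body presses on something with over 40 N, if the wrist force passes 120 N, or if a joint passes its speed limit or range.

## Robot

A 7-joint arm with a two-finger parallel gripper is mounted at the origin on a cart in front of the work surface, level with it; the furniture and walls round the work are solid. World frame = base frame: x ahead of the robot, y to its left, z up, the work surface at z = 0. Lengths are in m, angles in rad, forces in N, time in s.
With the tool pointing down it reaches from about 0.425 to 0.95 m from the base axis. Payload 16.7 kg.
Tool frame: the origin (TCP) lies midway between the tips of the shut fingers; the grasp point (between the pads) lies 19 mm behind it; z points along the fingers, y is the line along which they close (so a half turn about z gives the same grasp; the last joint's range is limited). The gripper opens to 94 mm and grips with 3 to 60 N. Pads are 16 mm wide; open, the fingers measure 119 mm over their backs; the gripper's body (75 mm by 177 mm) begins 78 mm behind the grasp point.
Start: joints at [-1.419, 0.426, 0.074, 1.606, -0.034, 1.111, -0.067], TCP at [0.201, 0.644, 0.205] pointing down, gripper open.
Joint ranges: [-2.85, 2.85], [-0.5, 2.14], [-1.23, 1.37], [0.21, 2.46], [-1.02, 4.16], [0.16, 2.05], [-2.73, 2.73]. Speed limits (rad/s): [1.89, 1.89, 2.39, 2.39, 3.01, 3.01, 3.01].

## Interface

Orientations are given as a unit quaternion [x, y, z, w].
In Python, from bench import bot, cams gives the robot as it stands.
- The arm moves only by the tool carry_out, never from a script. Its argument "rows" is text: rows parted by semicolons, each of 7 numbers parted by spaces: the shift along the world's x, y, z normalised to -1 to 1, where 1 is 0.3 m, then the turn, a rotation vector about the world's x, y, z normalised to -1 to 1, where 1 is 30 degrees, then the opening, from 0 (shut) to 1 (fully open). In form: tx ty tz rx ry rz claw; .... A call has exactly 10 rows; each row shifts and turns the commanded pose from where the row before left it; what a row does not reach is not made up. A row lasts 1/12 s, in which the tool goes at most 41.7 mm and 7.16 degrees, less where a joint would pass 70% of its speed; a pose out of reach is approached as far as the arm can. A call with a number of a shift or a turn outside -1 to 1 is refused whole. A call with a gripper value outside its range is refused whole. The fingers move at their own pace and stop on an object; the grip force is fixed at half the most. Time passes only in rows, so rows that do not move let the fingers close, or fill a call up. It gives the time, the measured TCP pose, the force, the opening and the grip force at its end, in the units of the state.
- bot.state(): the state, without advancing time (a new reading comes with each control period).
- cams.get_image(name): name is "side" or "top" or "wrist"; returns (picture, depth): 400x640x3 uint8, red, green, blue; 400x640 float32, m along the optical axis (not along the pixel's ray), 0 where there is no reading.
- cams.camera_info(name): a dict with "fx", "fy", "cx", "cy" (pixels), "world_to_cam" (4x4, takes a point from world to camera coordinates). Camera axes: x right, y down, z forward; pixel columns grow to the right and rows downward; lengths in m; the calibration is good to about 2 mm. The wrist camera is an equidistant fisheye: a pixel r from the principal point sees the ray r / f radians off the axis. A picture is of the moment at which its call begins: read the wrist's pose just before it. camera_info takes no time and is no camera call; for the wrist camera it gives the pose at the moment of the call.
- bot.sign_off(): hands the job in; it is judged then, once.
The state is a dict: "t": time; "joint_positions": joint angles; "qd": joint speeds; "joint_torque": joint torques, N m; "position": TCP position; "tcp_rot": TCP orientation; "wrist_force": force on the tool from outside, world axes, zero at the start; "wrist_torque": the same for the moment, N m; "grip_width": finger opening in m; "grip_force": force on a finger pad.
Only numpy, scipy, OpenCV 4.12 (cv2) and the standard library are available. Lean on these libraries where they do the work, as an engineer would, in place of code of your own. Each camera call takes 0.05 s, during which the arm holds its last target. There are 200 camera calls.

## Working session

There is one attempt and no reset: what is moved stays moved. The work goes in short steps, Python scripts to look and compute and a tool call to move; the robot and the scene stay as the last step left them, time stands still between calls to the robot, and variables do not carry over. Pictures are saved under pics/ and viewed, at most 14 in all, crops included, and the job is handed in when it is done.

Besides the shell and the picture viewer there is one more tool, called as a command line: name --argument value ..., lists and objects as JSON in quotes. carry_out: Moves the arm, as the interface text tells. Its arguments: {"type":"object","properties":{"rows":{"type":"string"}},"required":["rows"]}

```bash
ls; mkdir -p pics
python3 - <<'E'
from bench import bot,cams
import cv2,numpy as np
print(bot.state())
for n in ["top","side"]:
    im,d=cams.get_image(n); cv2.imwrite(f"pics/{n}0.png",im[:,:,::-1]); np.savez(f"{n}0.npz",im=im,d=d)
    print(n,cams.camera_info(n))
E
```

```text
pics
{'t': 0.0, 'joint_positions': array([-1.41849932,  0.42674098,  0.07382401,  1.60660401, -0.03412631,
        1.11077193, -0.06708414]), 'qd': array([-0.00011151, -0.00132397, -0.0009371 ,  0.00053724,  0.00044211,
        0.00040941, -0.00112639]), 'joint_torque': array([-5.33485163e-04, -9.35828590e+01,  3.66587676e+00, -4.54201019e+01,
       -4.89632261e-02,  2.03732494e-02,  1.50533142e-04]), 'position': array([0.20051115, 0.64407948, 0.20477012]), 'tcp_rot': array([ 1.50327902e-01,  9.88635990e-01, -6.29589855e-04, -6.54423154e-05]), 'wrist_force': array([ 1.20470105, -0.10446278, -0.43244543]), 'wrist_torque': array([ 0.00719583,  0.04189437, -0.00700913]), 'grip_force': 0.0, 'grip_width': 0.09397233813259233}
top {'fx': 393.7321078394656, 'fy': 393.7321078394656, 'cx': 317.2525908263658, 'cy': 198.1786786897024, 'world_to_cam': array([[-0.00415266, -0.99991285,  0.01253159, -0.15181354],
       [-0.98964161,  0.00231104, -0.14354142,  0.57839958],
       [ 0.14349995, -0.01299786, -0.98956497,  0.82129491],
       [ 0.        ,  0.        ,  0.        ,  1.        ]])}
side {'fx': 369.71496107710715, 'fy': 369.71496107710715, 'cx': 316.78847102001635, 'cy': 203.84023336654468, 'world_to_cam': array([[ 0.86439097, -0.50232695,  0.02226828, -0.57753791],
       [-0.19139297, -0.36965105, -0.9092452 ,  0.1011194 ],
       [ 0.46496986,  0.78168135, -0.41566488,  0.81002088],
       [ 0.        ,  0.        ,  0.        ,  1.        ]])}
```

View pics/top0.png

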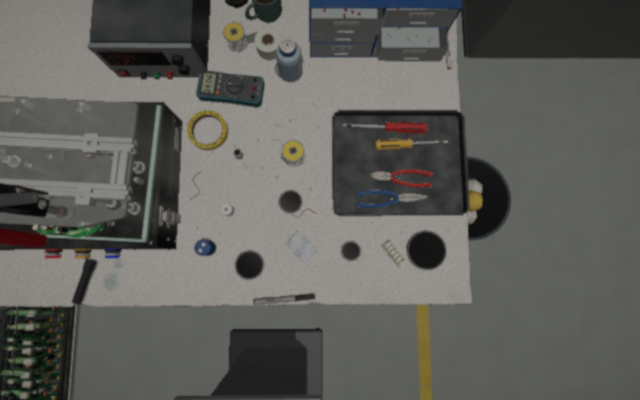

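View pics/side0.png

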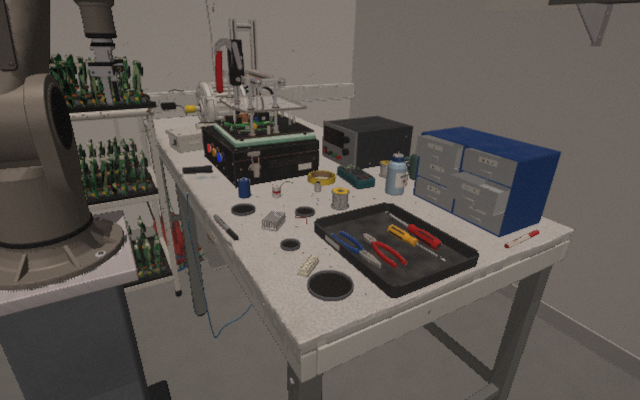

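The top view shows the reel at (293,152), capacitor (205,247), a whitish part at (228,210) and a small dark part at (238,153). The dishes are at (427,250), (249,264), (290,202) and (350,250). The side view shows the reel at (340,198), capacitor (243,187), coupling (277,190) and bush (318,188).

```bash
cat > h.py <<'E'
import numpy as np, cv2
from bench import bot,cams
def cloud(d,ci):
    v,u=np.mgrid[:d.shape[0],:d.shape[1]]
    p=np.stack([(u-ci['cx'])/ci['fx']*d,(v-ci['cy'])/ci['fy']*d,d],-1)
    T=ci['world_to_cam']; return (p-T[:3,3])@T[:3,:3]
def ray(uv,ci,z):
    T=ci['world_to_cam'];R=T[:3,:3];c=-R.T@T[:3,3]
    r=R.T@np.array([(uv[0]-ci['cx'])/ci['fx'],(uv[1]-ci['cy'])/ci['fy'],1.]); return c+r*(z-c[2])/r[2]
E
python3 - <<'E'
from h import *
for n in ["top","side"]:
    a=np.load(f"{n}0.npz"); im=a['im'];P=cloud(a['d'],cams.camera_info(n)); ok=a['d']>0
    b=ok&(abs(P[...,2])<.01)&(P[...,0]>.4)&(P[...,0]<.8)&(abs(P[...,1])<.3)
    print(n,'bench z',np.median(P[b][:,2]))
    m=(ok&(P[...,2]>.010)&(P[...,2]<.08)&(P[...,0]>.35)&(P[...,0]<.75)&(P[...,1]<.15)&(P[...,1]>-.5)).astype(np.uint8)
    k,l,s,c=cv2.connectedComponentsWithStats(m)
    for i in range(1,k):
        if s[i,4]>12:
            q=P[l==i]; t=q[q[:,2]>np.percentile(q[:,2],90)-.006]
            print(c[i].round(1),s[i,4],'z',np.percentile(q[:,2],[50,90,98]).round(4),'topmid',((t.min(0)+t.max(0))/2)[:2].round(4),'ext',np.ptp(t,axis=0)[:2].round(3), im[l==i].mean(0).round())
    g=im.max(-1)<(60)
    m=(g&ok&(abs(P[...,2])<.012)&(P[...,0]>.35)&(P[...,0]<.75)&(P[...,1]<.2)&(P[...,1]>-.5)).astype(np.uint8)
    k,l,s,c=cv2.connectedComponentsWithStats(m)
    for i in range(1,k):
        if s[i,4]>80:
            q=P[l==i]; print('dark',c[i].round(1),s[i],'mid',((q.min(0)+q.max(0))/2).round(4),np.ptp(q,axis=0).round(3),q.mean(0).round(4))
a=np.load("top0.npz")['im'][120:300,180:450]; cv2.imwrite("pics/topz.png",np.clip(cv2.resize(a,None,fx=2.9,fy=2.9,interpolation=3)[:,:,::-1]*1.6,0,255).astype(np.uint8))
E
```

```text
top bench z -0.0009096050241237361
[413.6 181.6] 1045 z [0.0283 0.0307 0.0319] topmid [ 0.6447 -0.3413] ext [0.211 0.309] [59. 59. 57.]
[404.7 128.8] 347 z [0.0232 0.0277 0.0288] topmid [ 0.7435 -0.3607] ext [0.013 0.096] [102.  41.  39.]
[207.1 139. ] 326 z [0.0172 0.0193 0.0202] topmid [0.7232 0.1009] ext [0.053 0.091] [119. 107.  58.]
[398.7 143.8] 424 z [0.0212 0.0249 0.0272] topmid [ 0.7081 -0.3311] ext [0.022 0.084] [117.  98.  58.]
[292.9 151.6] 424 z [0.0462 0.0483 0.0494] topmid [ 0.6846 -0.1002] ext [0.049 0.049] [136. 125.  76.]
[237.7 153.2] 67 z [0.0263 0.0291 0.0307] topmid [0.6853 0.0274] ext [0.018 0.018] [80. 78. 74.]
[402.3 177.1] 423 z [0.0131 0.0153 0.0165] topmid [ 0.6276 -0.3479] ext [0.04 0.14] [116.  66.  63.]
[388.6 198.1] 468 z [0.0131 0.0152 0.0166] topmid [ 0.5813 -0.3222] ext [0.04  0.159] [71. 80. 95.]
[226.9 209.7] 125 z [0.032  0.0346 0.0356] topmid [0.5558 0.0475] ext [0.023 0.023] [138. 137. 133.]
[176.1 218.3] 84 z [0.0601 0.0756 0.0775] topmid [0.5333 0.1481] ext [0.023 0.003] [83. 80. 76.]
[300.8 247. ] 230 z [0.0247 0.0272 0.0282] topmid [ 0.4733
[... 3163 characters left out ...]
384.  246.2] [ 320  210  120   75 2030] mid [ 0.6577 -0.324   0.0064] [0.183 0.275 0.011] [ 0.6532 -0.3278  0.0039]
dark [398.2 276. ] [315 230 154  68 562] mid [ 0.6463 -0.3455  0.0062] [0.207 0.289 0.012] [ 0.5986 -0.4395  0.007 ]
dark [366.4 245.9] [358 239  17  16 107] mid [ 0.6173 -0.3166  0.0034] [0.023 0.067 0.005] [ 0.6164 -0.3153  0.0037]
dark [289.6 243.6] [282 240  17   8  96] mid [ 0.4636 -0.2272  0.0062] [0.039 0.041 0.008] [ 0.4653 -0.2248  0.0042]
dark [445.4 257. ] [433 250  24  15  90] mid [ 0.7387 -0.4325  0.0037] [0.022 0.057 0.004] [ 0.7421 -0.4354  0.0037]
dark [330.  284.4] [309 272  43  25 835] mid [ 0.4671 -0.3991  0.0056] [0.081 0.085 0.008] [ 0.4665 -0.3977  0.0038]
```

View pics/topz.png

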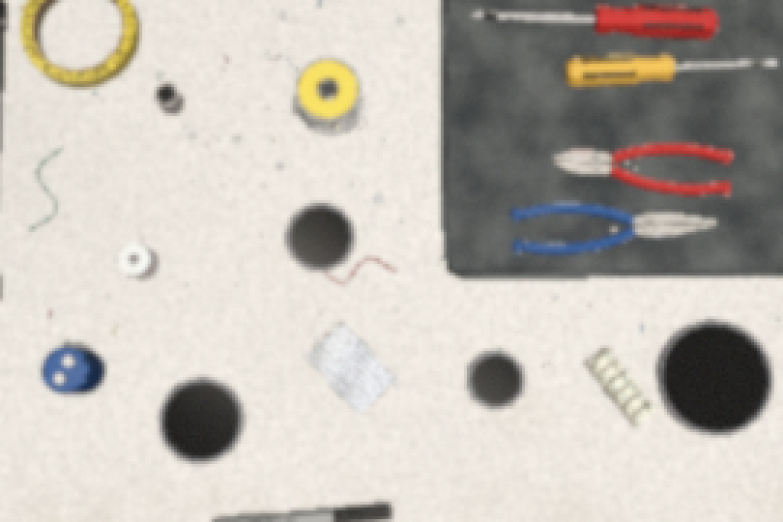

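The crop shows the whole layout. Dishes 1 to 4 are at about (0.464,-0.228), (0.578,-0.0925), (0.4335,0.0005) and (0.466,-0.3995). I'll lift clear above the fixture first.

carry_out --rows "0 0 0.1 0 0 0 1;0 0 0.1 0 0 0 1;0 0 0.1 0 0 0 1;0 0 0.1 0 0 0 1;0 0 0.1 0 0 0 1;0 0 0.1 0 0 0 1;0 0 0.1 0 0 0 1;0 0 0.1 0 0 0 1;0 0 0.1 0 0 0 1;0 0 0 0 0 0 1"

```text
t: 0.93
position: [0.201, 0.6452, 0.4814]
tcp_rot: [0.15, 0.989, 0.003, 0.0]
wrist_force: [-0.4, 0.6, 0.5]
grip_width: 0.0944
grip_force: 0.0
```

carry_out --rows "0.067 -0.103 0 0 0 -0.118 1;0.067 -0.103 0 0 0 -0.118 1;0.067 -0.103 0 0 0 -0.118 1;0.067 -0.103 0 0 0 -0.118 1;0.067 -0.103 0 0 0 -0.118 1;0.067 -0.103 0 0 0 -0.118 1;0.067 -0.103 0 0 0 -0.118 1;0.067 -0.103 0 0 0 -0.118 1;0.067 -0.103 0 0 0 -0.118 1;0.067 -0.103 0 0 0 -0.118 1"

```text
t: 1.77
position: [0.4022, 0.3336, 0.4753]
tcp_rot: [0.445, 0.895, -0.0, -0.0]
wrist_force: [-0.3, 0.9, -0.4]
grip_width: 0.0939
grip_force: 0.0
```

carry_out --rows "0.067 -0.103 0 0 0 -0.118 1;0.067 -0.103 0 0 0 -0.118 1;0.067 -0.103 0 0 0 -0.118 1;0.067 -0.103 0 0 0 -0.118 1;0.067 -0.103 0 0 0 -0.118 1;0.067 -0.103 0 0 0 -0.118 1;0.067 -0.103 0 0 0 -0.118 1;0.067 -0.103 0 0 0 -0.118 1;0.067 -0.103 0 0 0 -0.118 1;0.067 -0.103 0 0 0 -0.118 1"

```text
t: 2.6
position: [0.6032, 0.0248, 0.4754]
tcp_rot: [0.696, 0.718, 0.0, -0.0]
wrist_force: [0.2, 2.1, 0.5]
grip_width: 0.0941
grip_force: 0.0
```

carry_out --rows "0.03 0 -0.09 0 0 0 1;0.03 0 -0.09 0 0 0 1;0.03 0 -0.09 0 0 0 1;0.03 0 -0.09 0 0 0 1;0.03 0 -0.09 0 0 0 1;0.03 0 -0.09 0 0 0 1;0.03 0.005 -0.09 0 0 0 1;0.03 0.005 -0.09 0 0 0 1;0.03 0 -0.09 0 0 0 1;0 0 0 0 0 0 1"

```text
t: 3.43
position: [0.6821, 0.0299, 0.2266]
tcp_rot: [0.695, 0.719, -0.003, -0.002]
wrist_force: [-0.2, 0.8, 0.0]
grip_width: 0.0941
grip_force: 0.0
```

Run:
```python
from h import *
s=bot.state();ci=cams.camera_info("wrist")
im,d=cams.get_image("wrist");cv2.imwrite("pics/w1.png",im[:,:,::-1]);np.savez("w1.npz",im=im,d=d)
print(s['position'],s['joint_positions'].round(3),ci)
```

```text
[0.68209029 0.02994842 0.22662388] [-0.584  0.49   0.641  1.583 -0.307  1.18   0.154] {'fx': 309.70691628693146, 'fy': 309.70691628693146, 'cx': 318.74846429616895, 'cy': 200.88106578779178, 'world_to_cam': array([[ 0.99940503,  0.03389815, -0.00636406, -0.68169814],
       [ 0.03428225, -0.95607746,  0.29110243, -0.03194347],
       [ 0.0037833 , -0.29114741, -0.95667072,  0.41813848],
       [ 0.        ,  0.        ,  0.        ,  1.        ]])}
```

View pics/w1.png

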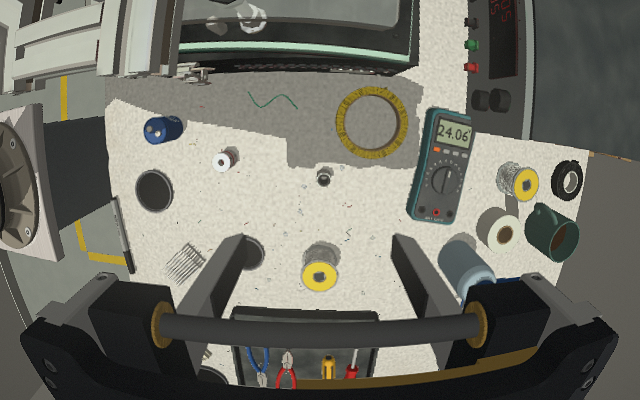

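The wrist view shows the bush at (324,178), coupling (225,160), capacitor (163,129), reel (320,265) and dishes at (155,190) and (248,253). The camera sits on the +y side of the gripper.

```bash
cat >> h.py <<'E'
def fcloud(d,ci):
    v,u=np.mgrid[:d.shape[0],:d.shape[1]]
    x=(u-ci['cx'])/ci['fx'];y=(v-ci['cy'])/ci['fy'];r=np.hypot(x,y)+1e-9
    k=np.tan(np.minimum(r,1.4))/r*d
    T=ci['world_to_cam']; return (np.stack([x*k,y*k,d],-1)-T[:3,3])@T[:3,:3]
def tops(P,ok,x,y,rad,zlo=.012,zhi=.08):
    m=ok&(np.hypot(P[...,0]-x,P[...,1]-y)<rad)&(P[...,2]>zlo)&(P[...,2]<zhi)
    q=P[m]; t=q[q[:,2]>np.percentile(q[:,2],85)-.005]
    (cx,cy),r=cv2.minEnclosingCircle(t[:,:2].astype(np.float32))
    return len(q),np.round([cx,cy,r],4),np.percentile(q[:,2],[90,98]).round(4)
E
python3 - <<'E'
from h import *
a=np.load("w1.npz");ci=cams.camera_info("wrist");P=fcloud(a['d'],ci);ok=a['d']>0
b=ok&(abs(P[...,2])<.01)&(abs(P[...,0]-.65)<.1)&(abs(P[...,1])<.08);print('bench',np.median(P[b][:,2]))
for n,x,y,r in [('bush',.685,.0275,.02),('coup',.555,.048,.022),('cap',.471,.092,.028),('reel',.685,-.099,.04)]: print(n,tops(P,ok,x,y,r))
C=ci['world_to_cam'];print('cam',-C[:3,:3].T@C[:3,3])
t=np.load("top0.npz")
for nm,Q,o in [('top',cloud(t['d'],cams.camera_info('top')),t['d']>0),('wr',P,ok)]:
  print(nm)
  for x0 in np.arange(.40,.64,.04):
    row=[]
    for y0 in np.arange(.14,.30,.02):
        m=o&(abs(Q[...,0]-x0-.02)<.02)&(abs(Q[...,1]-y0-.01)<.01); row.append(round(float(np.percentile(Q[m][:,2],99)),3) if m.sum()>3 else None)
    print(round(x0,2),row)
E
```

```text
bench 0.002032185374596366
bush (191, array([0.6881, 0.0273, 0.0102]), array([0.0326, 0.0333]))
coup (384, array([0.5581, 0.0475, 0.013 ]), array([0.0368, 0.0374]))
cap (861, array([0.4748, 0.0913, 0.0179]), array([0.0553, 0.0579]))
reel (1236, array([ 0.6865, -0.1002,  0.0264]), array([0.0508, 0.0516]))
cam [0.68081884 0.11382655 0.40806178]
top
0.4 [0.002, 0.002, 0.002, 0.002, 0.002, 0.002, 0.002, 0.003]
0.44 [0.002, 0.121, 0.12, 0.119, 0.12, 0.119, 0.365, 0.35]
0.48 [0.075, 0.156, 0.233, 0.234, 0.234, 0.405, 0.368, 0.352]
0.52 [0.324, 0.324, 0.325, 0.325, 0.324, 0.408, 0.327, 0.352]
0.56 [0.325, 0.226, 0.323, 0.324, 0.324, 0.325, 0.325, 0.324]
0.6 [0.325, 0.324, 0.325, 0.325, 0.324, 0.324, 0.325, 0.324]
wr
0.4 [0.003, 0.003, None, None, None, None, None, None]
0.44 [0.003, 0.021, None, None, None, None, None, None]
0.48 [0.004, None, 0.237, 0.236, None, None, None, None]
0.52 [0.327, 0.326, 0.255, None, None, None, None, None]
0.56 [0.328, 0.326, 0.236, None, None, None, None, None]
0.6 [0.328, 0.237, 0.236, None, None, None, None, None]
```

carry_out --rows "0.013 -0.008 -0.09 0 0 0 1;0 0 -0.09 0 0 0 1;0 0 -0.09 0 0 0 1;0 0 -0.09 0 0 0 1;0 0 -0.09 0 0 0 1;0 0 -0.09 0 0 0 1;0 0 -0.08 0 0 0 1;0 0 -0.06 0 0 0 1;0 0 -0.03 0 0 0 1;0 0 0 0 0 0 1"

```text
t: 4.32
position: [0.6872, 0.0271, 0.0192]
tcp_rot: [0.695, 0.719, -0.0, -0.0]
wrist_force: [0.0, -0.7, 0.5]
grip_width: 0.0938
grip_force: 0.0
```

carry_out --rows "0 0 -0.027 0 0 0 1;0 0 0 0 0 0 0;0 0 0 0 0 0 0;0 0 0 0 0 0 0;0 0 0 0 0 0 0;0 0 0 0 0 0 0;0 0 0 0 0 0 0;0 0 0 0 0 0 0;0 0 0 0 0 0 0;0 0 0 0 0 0 0"

```text
t: 5.15
position: [0.6875, 0.027, 0.0114]
tcp_rot: [0.695, 0.719, -0.0, -0.0]
wrist_force: [0.2, 0.5, 0.0]
grip_width: 0.0372
grip_force: 0.0
```

carry_out --rows "0 0 0 0 0 0 0;0 0 0 0 0 0 0;0 0 0 0 0 0 0;0 0 0 0 0 0 0;0 0 0 0 0 0 0;0 0 0.04 0 0 0 0;0 0 0.1 0 0 0 0;0 0 0.1 0 0 0 0;0 0 0.1 0 0 0 0;0 0 0.05 0 0 0 0"

```text
t: 5.98
position: [0.6889, 0.0267, 0.1329]
tcp_rot: [0.695, 0.719, 0.002, 0.001]
wrist_force: [0.4, -0.1, 0.8]
grip_width: 0.0186
grip_force: 30.0
```

carry_out --rows "-0.04 -0.045 0 0 0 0 0;-0.083 -0.094 0 0 0 0 0;-0.083 -0.094 0 0 0 0 0;-0.083 -0.094 0 0 0 0 0;-0.083 -0.094 0 0 0 0 0;-0.083 -0.094 0 0 0 0 0;-0.083 -0.094 0 0 0 0 0;-0.083 -0.094 0 0 0 0 0;-0.083 -0.094 0 0 0 0 0;-0.04 -0.045 0 0 0 0 0"

```text
t: 6.82
position: [0.461, -0.2287, 0.1289]
tcp_rot: [0.697, 0.717, 0.0, -0.0]
wrist_force: [0.1, -1.3, -0.9]
grip_width: 0.0179
grip_force: 30.0
```

carry_out --rows "0 0 -0.02 0 0 0 0;0 0 -0.07 0 0 0 0;0 0 -0.07 0 0 0 0;0 0 -0.07 0 0 0 0;0 0 -0.05 0 0 0 0;0 0 -0.03 0 0 0 0;0 0 -0.01 0 0 0 0;0 0 0 0 0 0 0;0 0 0 0 0 0 0;0 0 0 0 0 0 0"

```text
t: 7.65
position: [0.465, -0.2257, 0.0332]
tcp_rot: [0.695, 0.719, 0.0, 0.001]
wrist_force: [-0.7, -1.0, -0.4]
grip_width: 0.0179
grip_force: 30.0
```

Run:
```python
from h import *
ci=cams.camera_info("wrist");im,d=cams.get_image("wrist");cv2.imwrite("pics/w2.png",im[:,:,::-1]);np.savez("w2.npz",im=im,d=d)
ims,ds=cams.get_image("side");np.savez("s2.npz",im=ims,d=ds)
a=ims[200:290,240:360];b=im[200:400,160:480]
cv2.imwrite("pics/c2.png",np.vstack([cv2.resize(a,(640,480//2*1),interpolation=3)[:,:640],cv2.resize(b,(640,340),interpolation=3)])[:,:,::-1])
print(bot.state()['position'])
```

```text
[ 0.46488943 -0.22559073  0.03311112]
```

View pics/c2.png

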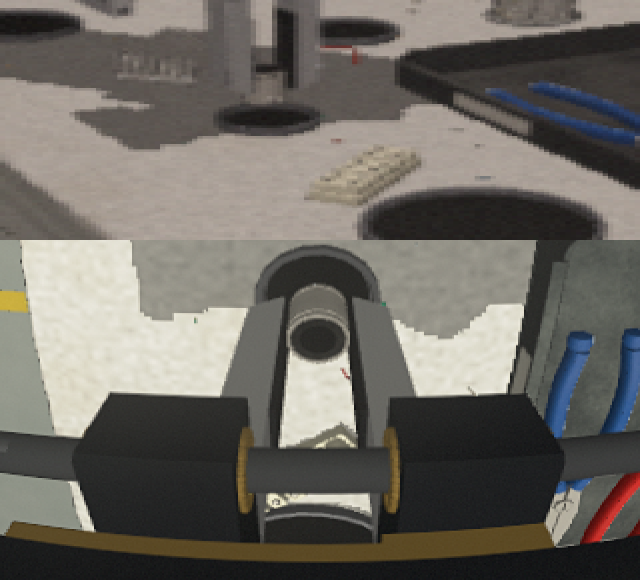

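The bush is held upright, centred over dish 1. I'll lower it 18 mm, release and retreat.

carry_out --rows "0 -0.008 -0.03 0 0 0 0;0 0 -0.02 0 0 0 0;0 0 -0.01 0 0 0 0;0 0 0 0 0 0 0;0 0 0 0 0 0 0;0 0 0 0 0 0 0.4;0 0 0 0 0 0 0.6;0 0 0 0 0 0 0.6;0 0 0 0 0 0 0.6;0 0 0 0 0 0 0.6"

```text
t: 8.58
position: [0.4643, -0.2279, 0.0144]
tcp_rot: [0.695, 0.719, -0.0, -0.0]
wrist_force: [-0.1, 0.1, -0.3]
grip_width: 0.048
grip_force: 0.0
```

carry_out --rows "0 0 0.05 0 0 0 0.6;0 0 0.08 0 0 0 0.6;0 0 0.1 0 0 0 0.6;0 0 0.1 0 0 0.235 0.6;0 0 0.1 0 0 0.235 0.6;0 0 0.1 0 0 0.235 0.6;0 0 0.05 0 0 0.235 0.6;0 0 0 0 0 0.235 0.6;0 0 0 0 0 0.235 0.6;0 0 0 0 0 0.235 0.6"

```text
t: 9.42
position: [0.4645, -0.2279, 0.1889]
tcp_rot: [0.329, 0.944, 0.0, 0.001]
wrist_force: [-0.1, 0.0, 0.0]
grip_width: 0.0563
grip_force: 0.0
```

carry_out --rows "0.015 0.04 0 0 0 0.235 0.6;0.03 0.08 0 0 0 0.235 0.6;0.03 0.08 0 0 0 0.235 0.6;0.03 0.08 0 0 0 0.235 0.6;0.03 0.08 0 0 0 0.235 0.6;0.03 0.08 0 0 0 0.235 0.6;0.03 0.08 0 0 0 0.235 0.6;0.03 0.08 0 0 0 0.235 0.6;0.03 0.08 0 0 0 0.235 0.6;0.015 0.04 0 0 0 0.235 0.6"

```text
t: 10.25
position: [0.546, -0.0087, 0.1883]
tcp_rot: [-0.278, 0.961, 0.0, 0.0]
wrist_force: [0.5, 0.4, 0.1]
grip_width: 0.0563
grip_force: 0.0
```

Run:
```python
from h import *
s=bot.state();print(s['joint_positions'].round(3))
im,d=cams.get_image("top");P=cloud(d,cams.camera_info("top"))
print(tops(P,d>0,.464,-.228,.022,.014))
```

```text
[-0.32   0.235  0.256  1.927 -0.072  0.988  2.103]
(53, array([ 0.4625, -0.2273,  0.0095]), array([0.0331, 0.0339]))
```

carry_out --rows "0.008 0.05 0 0 0 0.222 0.6;0.008 0.06 0 0 0 0.222 0.6;0.008 0.05 0 0 0 0.222 0.6;0.008 0.028 0 0 0 0 0.6;0 0 0 0 0 0 0.6;0 0 -0.07 0 0 0 0.6;0 0 -0.09 0 0 0 0.6;0 0 -0.09 0 0 0 0.6;0 0 -0.07 0 0 0 0.6;0 0 -0.03 0 0 0 0.6"

```text
t: 11.13
position: [0.5534, 0.0429, 0.0808]
tcp_rot: [-0.434, 0.901, 0.0, -0.002]
wrist_force: [-1.0, 0.3, 0.7]
grip_width: 0.0565
grip_force: 0.0
```

Run:
```python
from h import *
s=bot.state();ci=cams.camera_info("wrist");im,d=cams.get_image("wrist");cv2.imwrite("pics/w3.png",im[:,:,::-1])
print(s['joint_positions'].round(3),s['position'])
P=fcloud(d,ci);print(tops(P,d>0,.5555,.0478,.022,.012,.045))
```

```text
[-0.325  0.385  0.161  1.991 -0.085  0.775  2.354] [0.55341456 0.04288357 0.08084214]
(932, array([0.5572, 0.0476, 0.0133]), array([0.034 , 0.0345]))
```

View pics/w3.png

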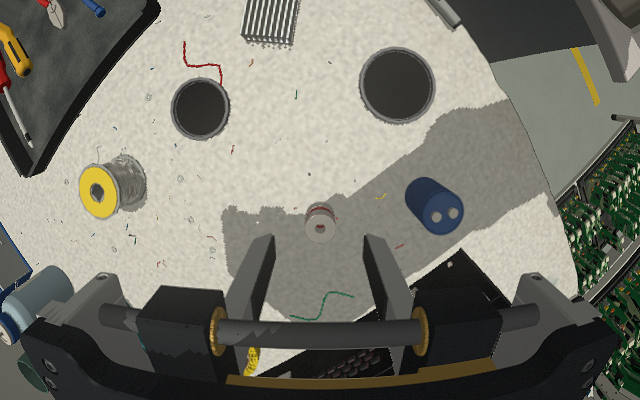

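The wrist view shows the coupling at (320,222), centred between the fingers. Its top measures about 34 mm high.

carry_out --rows "0.01 0.016 -0.02 0 0 0 0.6;0 0 -0.07 0 0 0 0.6;0 0 -0.07 0 0 0 0.6;0 0 -0.05 0 0 0 0.6;0 0 -0.02 0 0 0 0.6;0 0 0 0 0 0 0;0 0 0 0 0 0 0;0 0 0 0 0 0 0;0 0 0 0 0 0 0;0 0 0 0 0 0 0"

```text
t: 12.02
position: [0.5585, 0.0494, 0.0153]
tcp_rot: [-0.436, 0.9, -0.0, 0.001]
wrist_force: [-0.7, 0.3, 0.7]
grip_width: 0.0266
grip_force: 0.6
```

carry_out --rows "0 0 0 0 0 0 0;0 0 0 0 0 0 0;0 0 0 0 0 0 0;0 0 0.03 0 0 0 0;0 0 0.1 0 0 0 0;0 0 0.1 0 0 0 0;0 0 0.07 0 0 0 0;0 0 0.03 0 0 0 0;0 0 0 0 0 0 0;0 0 0 0 0 0 0"

```text
t: 12.85
position: [0.5578, 0.0493, 0.1133]
tcp_rot: [-0.436, 0.9, -0.0, 0.0]
wrist_force: [0.2, 0.3, -1.4]
grip_width: 0.0241
grip_force: 30.0
```

carry_out --rows "0.012 -0.07 0 0 0 0 0;0.018 -0.12 0 0 0 0 0;0.018 -0.12 0 0 0 0 0;0.012 -0.1 0 0 0 0 0;0.012 -0.057 0 0 0 0 0;0 0 -0.04 0 0 0 0;0 0 -0.08 0 0 0 0;0 0 -0.08 0 0 0 0;0 0 -0.05 0 0 0 0;0 0 -0.02 0 0 0 0"

```text
t: 13.68
position: [0.577, -0.0901, 0.0284]
tcp_rot: [-0.437, 0.9, 0.001, -0.002]
wrist_force: [-1.3, 0.1, -1.0]
grip_width: 0.0244
grip_force: 30.0
```

carry_out --rows "0 0 0 0 0 0 0;0 0 0 0 0 0 0;0 0 0 0 0 0 0;0 0 0 0 0 0 0;0 0 0 0 0 0 0;0 0 0 0 0 0 0;0 0 0 0 0 0 0;0 0 0 0 0 0 0;0 0 0 0 0 0 0;0 0 0 0 0 0 0"

```text
t: 14.52
position: [0.5795, -0.0908, 0.0324]
tcp_rot: [-0.436, 0.9, -0.0, 0.0]
wrist_force: [-0.2, -0.4, -0.4]
grip_width: 0.0239
grip_force: 30.0
```

carry_out --rows "0 0 -0.02 0 0 0 0;0 0 -0.018 0 0 0 0;0 0 -0.01 0 0 0 0;0 0 0 0 0 0 0;0 0 0 0 0 0 0;0 0 0 0 0 0 0.4;0 0 0 0 0 0 0.6;0 0 0 0 0 0 0.6;0 0 0 0 0 0 0.6;0 0 0 0 0 0 0.6"

```text
t: 15.35
position: [0.5795, -0.0909, 0.0179]
tcp_rot: [-0.436, 0.9, -0.0, -0.0]
wrist_force: [0.7, 0.5, -1.0]
grip_width: 0.0538
grip_force: 0.0
```

carry_out --rows "0 0 0.04 0 0 0 0.6;0 0 0.08 0 0 0 0.6;0 0 0.1 0 0 0 0.6;0 0 0.1 0 0 0 0.6;0 0 0.1 0 0 0 0.6;-0.05 0.04 0.05 0 0 0 0.6;-0.08 0.08 0 0 0 0 0.6;-0.08 0.08 0 0 0 0 0.6;-0.05 0.07 0 0 0 0 0.6;0 0 0 0 0 0 0.6"

```text
t: 16.18
position: [0.499, -0.0062, 0.16]
tcp_rot: [-0.438, 0.899, 0.001, 0.0]
wrist_force: [1.2, 0.1, 0.7]
grip_width: 0.0564
grip_force: 0.0
```

Run:
```python
from h import *
s=bot.state();ci=cams.camera_info("wrist");im,d=cams.get_image("wrist")
print(s['joint_positions'].round(3),s['position'])
P=fcloud(d,ci);print('cap',tops(P,d>0,.472,.0918,.026,.02,.07));print('coup w',tops(P,d>0,.578,-.0926,.025,.014))
im,d=cams.get_image("side");P=cloud(d,cams.camera_info("side"))
print('coup side',tops(P,d>0,.578,-.0926,.025,.014));print('cap',tops(P,d>0,.472,.0918,.026,.02,.07))
```

```text
[-0.268  0.189  0.172  2.049 -0.043  0.906  2.405] [ 0.49896702 -0.00624759  0.15998387]
cap (694, array([0.4717, 0.0911, 0.0177]), array([0.0529, 0.0553]))
coup w (557, array([ 0.5782, -0.0928,  0.013 ]), array([0.037 , 0.0375]))
coup side (100, array([ 0.5759, -0.0934,  0.0129]), array([0.0382, 0.0387]))
cap (169, array([0.4707, 0.0928, 0.0188]), array([0.0539, 0.0566]))
```

carry_out --rows "-0.015 0.06 0 0 0 0.1 0.6;-0.03 0.1 0 0 0 0.1 0.6;-0.03 0.1 0 0 0 0 0.6;-0.016 0.065 0 0 0 0 0.6;0 0 0 0 0 0 0.6;0 0 0 0 0 0 0.6;0 0 -0.05 0 0 0 0.6;0 0 -0.07 0 0 0 0.6;0 0 -0.05 0 0 0 0.6;0 0 0 0 0 0 0.6"

```text
t: 17.12
position: [0.4734, 0.0858, 0.1057]
tcp_rot: [-0.482, 0.876, 0.0, -0.002]
wrist_force: [-0.7, 0.3, -0.6]
grip_width: 0.0564
grip_force: 0.0
```

Run:
```python
from h import *
s=bot.state();ci=cams.camera_info("wrist");im,d=cams.get_image("wrist");cv2.imwrite("pics/w4.png",im[:,:,::-1])
im2,d2=cams.get_image("top");cv2.imwrite("pics/t4.png",cv2.resize(im2[130:330,80:400],None,fx=2.4,fy=2.4)[:,:,::-1])
print(s['joint_positions'].round(3),s['position'])
P=fcloud(d,ci);print('cap',tops(P,d>0,.472,.0918,.026,.02,.07))
```

```text
[-0.39   0.239  0.087  2.128 -0.028  0.779  2.292] [0.47338669 0.08577919 0.10573391]
cap (1770, array([0.4729, 0.0913, 0.018 ]), array([0.0532, 0.0557]))
```

View pics/w4.png

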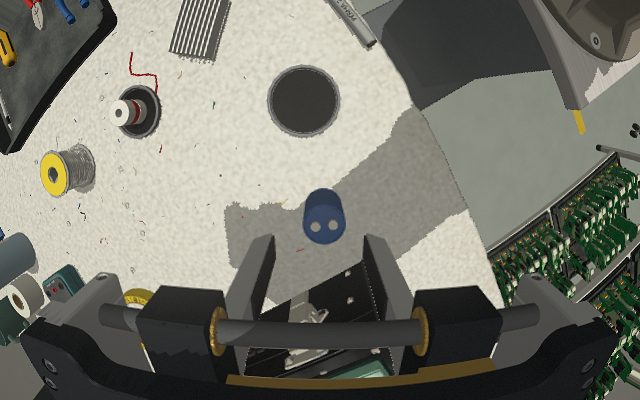

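View pics/t4.png

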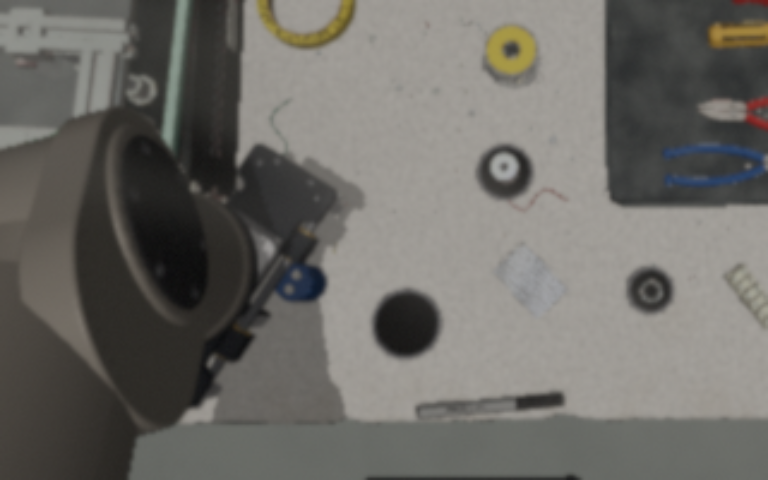

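The wrist view shows the capacitor at (323,218) between the fingers. The top view shows the coupling at (505,172) and the bush at (651,291) centred in their dishes.

carry_out --rows "-0.003 0.014 -0.02 0 0 0 0.6;0 0 -0.05 0 0 0 0.6;0 0 -0.06 0 0 0 0.6;0 0 -0.06 0 0 0 0.6;0 0 -0.04 0 0 0 0.6;0 0 -0.01 0 0 0 0.6;0 0 0 0 0 0 0;0 0 0 0 0 0 0;0 0 0 0 0 0 0;0 0 0 0 0 0 0"

```text
t: 18.05
position: [0.4739, 0.0921, 0.0369]
tcp_rot: [-0.483, 0.876, -0.0, 0.001]
wrist_force: [0.4, 0.1, 0.8]
grip_width: 0.0347
grip_force: 29.9
```

carry_out --rows "0 0 0 0 0 0 0;0 0 0 0 0 0 0;0 0 0 0 0 0 0;0 0 0.03 0 0 0 0;0 0 0.07 0 0 0 0;0 0 0.05 0 0 0 0;0 0 0 0 0 0 0;0 0 0 0 0 0 0;0 0 0 0 0 0 0;0 0 0 0 0 0 0"

```text
t: 18.88
position: [0.4729, 0.0917, 0.0804]
tcp_rot: [-0.483, 0.876, 0.0, -0.0]
wrist_force: [0.3, 0.1, -1.0]
grip_width: 0.0344
grip_force: 29.9
```

carry_out --rows "-0.02 -0.05 0 0 0 0 0;-0.036 -0.085 0 0 0 0 0;-0.036 -0.085 0 0 0 0 0;-0.024 -0.055 0 0 0 0 0;-0.01 -0.027 0 0 0 0 0;0 0 0 0 0 0 0;0 0 -0.03 0 0 0 0;0 0 -0.04 0 0 0 0;0 0 -0.02 0 0 0 0;0 0 0 0 0 0 0"

```text
t: 19.72
position: [0.435, 0.0022, 0.0524]
tcp_rot: [-0.483, 0.875, 0.0, -0.001]
wrist_force: [0.4, 0.2, 0.1]
grip_width: 0.0343
grip_force: 29.9
```

carry_out --rows "0 0 0 0 0 0 0;0 0 0 0 0 0 0;0 0 0 0 0 0 0;0 0 0 0 0 0 0;0 0 0 0 0 0 0;0 0 0 0 0 0 0;0 0 0 0 0 0 0;0 0 0 0 0 0 0;0 0 0 0 0 0 0;0 0 0 0 0 0 0"

```text
t: 20.55
position: [0.4355, 0.0012, 0.054]
tcp_rot: [-0.483, 0.876, -0.0, 0.0]
wrist_force: [-0.6, 1.1, -1.4]
grip_width: 0.0344
grip_force: 29.9
```

Run:
```python
from h import *
s=bot.state();ci=cams.camera_info("wrist");im,d=cams.get_image("wrist");cv2.imwrite("pics/w5.png",im[:,:,::-1])
print(s['joint_positions'].round(3),s['position'])
```

```text
[-0.254  0.26   0.117  2.264 -0.051  0.62   2.479] [0.43552247 0.00124243 0.05396736]
```

View pics/w5.png

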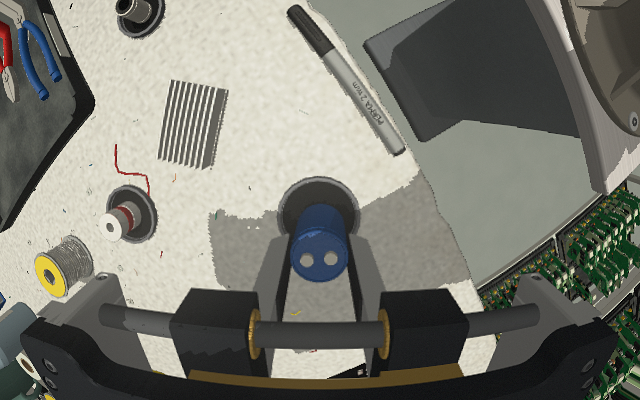

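The capacitor (320,250) is upright, aligned over dish 3. I'll lower it 15 mm and release.

carry_out --rows "0 0 -0.02 0 0 0 0;0 0 -0.018 0 0 0 0;0 0 -0.011 0 0 0 0;0 0 0 0 0 0 0;0 0 0 0 0 0 0;0 0 0 0 0 0 0.5;0 0 0 0 0 0 0.6;0 0 0 0 0 0 0.6;0 0 0 0 0 0 0.6;0 0 0 0 0 0 0.6"

```text
t: 21.43
position: [0.4356, 0.0012, 0.0393]
tcp_rot: [-0.483, 0.876, -0.0, 0.0]
wrist_force: [0.1, -1.2, 0.1]
grip_width: 0.0561
grip_force: 0.0
```

carry_out --rows "0 0 0.04 0 0 0 1;0 0 0.08 0 0 0 1;0 0 0.1 0 0 0 1;0 0 0.1 0 0 0 1;0.03 -0.02 0.1 0 0 -0.15 1;0.1 -0.04 0.05 0 0 -0.235 1;0.11 -0.05 0 0 0 -0.235 1;0.11 -0.05 0 0 0 -0.235 1;0.11 -0.05 0 0 0 -0.235 1;0.05 -0.025 0 0 0 -0.235 1"

```text
t: 22.27
position: [0.5917, -0.0711, 0.1803]
tcp_rot: [-0.153, 0.988, -0.001, 0.001]
wrist_force: [-1.4, 0.4, -0.2]
grip_width: 0.0942
grip_force: 0.0
```

Run:
```python
from h import *
s=bot.state();ci=cams.camera_info("wrist");im,d=cams.get_image("wrist");cv2.imwrite("pics/w6.png",im[:,:,::-1])
print(s['joint_positions'].round(3),s['position'])
P=fcloud(d,ci);print('reel',tops(P,d>0,.685,-.0995,.04,.03,.07))
im,d=cams.get_image("top");P=cloud(d,cams.camera_info("top"))
print('cap',tops(P,d>0,.434,.0005,.03,.02,.08))
```

```text
[-0.216  0.328  0.283  1.829 -0.106  0.999  1.987] [ 0.5916722  -0.0710772   0.18025462]
reel (1392, array([ 0.6858, -0.1001,  0.0265]), array([0.048 , 0.0485]))Traceback (most recent call last):
  File "<stdin>", line 6, in <module>
  File "h.py", line 17, in tops
    q=P[m]; t=q[q[:,2]>np.percentile(q[:,2],85)-.005]
                       ~~~~~~~~~~~~~^^^^^^^^^^^
    return _quantile_unchecked(
        a, q, axis, out, overwrite_input, method, keepdims, weights)
    return _ureduce(a,
                    func=_quantile_ureduce_func,
    ...<5 lines>...
                    overwrite_input=overwrite_input,
                    method=method)
    r = func(a, **kwargs)
    result = _quantile(arr,
                       quantiles=q,
    ...<2 lines>...
                       out=out,
                       weights=wgt)
    slices_having_nans = np.isnan(arr[-1, ...])
                                  ~~~^^^^^^^^^
IndexError: index -1 is out of bounds for axis 0 with size 0
```

View pics/w6.png

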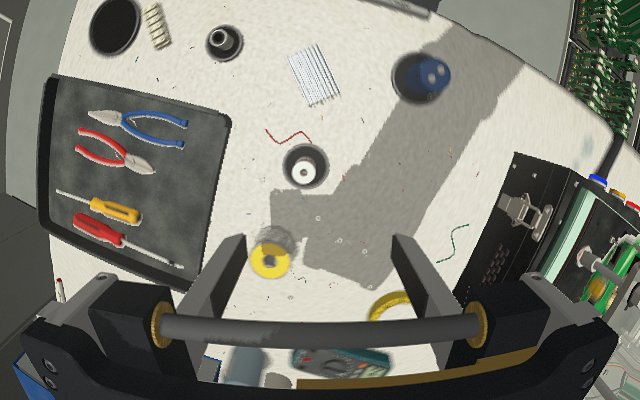

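carry_out --rows "0.04 -0.012 0 0 0 0 1;0.08 -0.025 -0.02 0 0 0 1;0.08 -0.025 -0.04 0 0 0 1;0.08 -0.025 -0.04 0 0 0 1;0.043 -0.015 -0.03 0 0 0 1;0 0 0 0 0 0 1;0 0 0 0 0 0 1;0 0 0 0 0 0 1;0 0 0 0 0 0 1;0 0 0 0 0 0 1"

```text
t: 23.2
position: [0.6852, -0.0995, 0.1422]
tcp_rot: [-0.157, 0.988, 0.0, 0.0]
wrist_force: [0.2, 0.2, -0.5]
grip_width: 0.0938
grip_force: 0.0
```

Run:
```python
from h import *
s=bot.state();ci=cams.camera_info("wrist");im,d=cams.get_image("wrist")
cv2.imwrite("pics/w7.png",cv2.resize(im[130:330,190:450],None,fx=3,fy=3,interpolation=3)[:,:,::-1])
print(s['joint_positions'].round(3),s['position'])
P=fcloud(d,ci);print('reel',tops(P,d>0,.685,-.0995,.04,.03,.07))
im,d=cams.get_image("top");P=cloud(d,cams.camera_info("top"))
try: print('cap',tops(P,d>0,.434,.0005,.03,.02,.08))
except Exception: print('hid')
```

```text
[-0.144  0.521  0.275  1.632 -0.161  1.01   2.067] [ 0.68515239 -0.09945655  0.14215349]
reel (2151, array([ 0.6863, -0.0995,  0.0262]), array([0.048 , 0.0485]))
hid
```

View pics/w7.png

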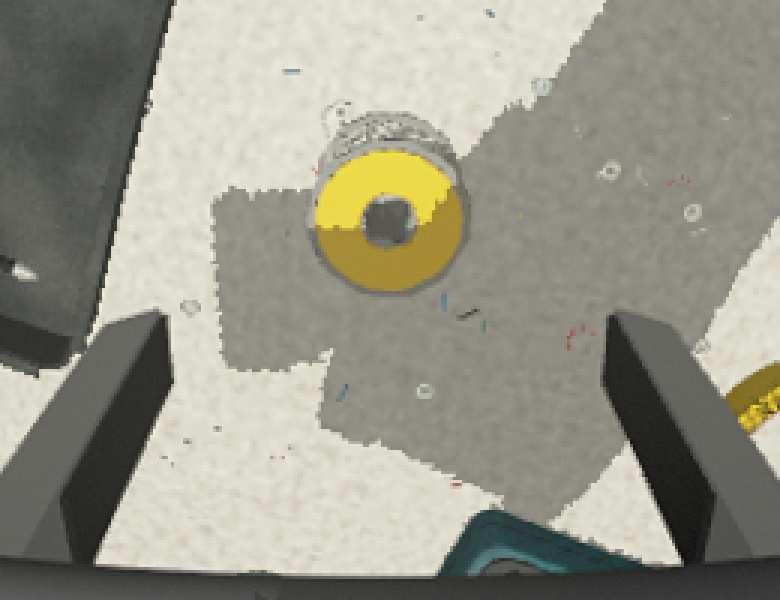

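The reel's yellow flange is at (390,220), centred between the fingers. No wire end shows on this side, so I'll check earlier views for it.

Run:
```python
import cv2,numpy as np
c=[]
for f,(u,v) in [("side0.npz",(340,198)),("top0.npz",(293,155)),("w1.npz",(320,262))]:
    im=np.load(f)['im'][v-30:v+30,u-25:u+25]; c.append(cv2.resize(im,(260,312),interpolation=3))
b=cv2.imread("pics/w5.png")[220:310,20:110][:,:,::-1];c.append(cv2.resize(b,(260,312),interpolation=3)) 
cv2.imwrite("pics/reel.png",np.clip(np.vstack([np.hstack(c[:2]),np.hstack(c[2:])])[:,:,::-1][:600]*1.5,0,255).astype(np.uint8))
```

```text
(no output)
```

View pics/reel.png

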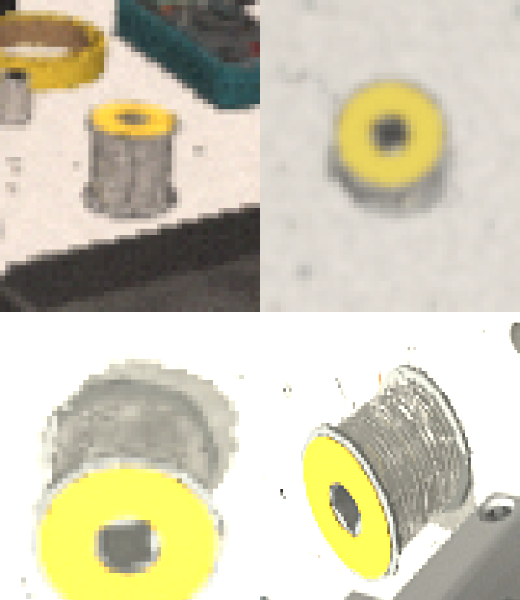

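carry_out --rows "0.002 0 -0.04 0 0 0 1;0 0 -0.08 0 0 0 1;0 0 -0.09 0 0 0 1;0 0 -0.09 0 0 0 1;0 0 -0.07 0 0 0 1;0 0 -0.04 0 0 0 1;0 0 -0.01 0 0 0 1;0 0 0 0 0 0 1;0 0 0 0 0 0 0;0 0 0 0 0 0 0"

```text
t: 24.13
position: [0.687, -0.1, 0.0167]
tcp_rot: [-0.156, 0.988, -0.0, 0.001]
wrist_force: [-0.3, 0.6, -0.2]
grip_width: 0.0841
grip_force: 0.0
```

carry_out --rows "0 0 0 0 0 0 0;0 0 0 0 0 0 0;0 0 0 0 0 0 0;0 0 0 0 0 0 0;0 0 0 0 0 0 0;0 0 0 0 0 0 0;0 0 0 0 0 0 0;0 0 0 0 0 0 0;0 0 0 0 0 0 0;0 0 0 0 0 0 0"

```text
t: 24.97
position: [0.6861, -0.0995, 0.0155]
tcp_rot: [-0.156, 0.988, 0.0, 0.0]
wrist_force: [-1.8, 1.6, 5.2]
grip_width: 0.0517
grip_force: 30.0
```

Gripped at 51.7 mm. Lifting.

carry_out --rows "0 0 0.02 0 0 0 0;0 0 0.04 0 0 0 0;0 0 0.06 0 0 0 0;0 0 0.06 0 0 0 0;0 0 0.06 0 0 0 0;0 0 0.05 0 0 0 0;0 0 0.03 0 0 0 0;0 0 0 0 0 0 0;0 0 0 0 0 0 0;0 0 0 0 0 0 0"

```text
t: 25.8
position: [0.6854, -0.0997, 0.1103]
tcp_rot: [-0.156, 0.988, 0.0, -0.001]
wrist_force: [0.3, -0.0, -6.1]
grip_width: 0.051
grip_force: 30.0
```

carry_out --rows "-0.015 -0.02 0 0 0 -0.05 0;-0.03 -0.04 0 0 0 -0.1 0;-0.04 -0.055 0 0 0 -0.1 0;-0.04 -0.055 0 0 0 -0.1 0;-0.04 -0.055 0 0 0 -0.1 0;-0.04 -0.055 0 0 0 -0.1 0;-0.04 -0.055 0 0 0 -0.1 0;-0.04 -0.055 0 0 0 -0.1 0;-0.04 -0.055 0 0 0 -0.1 0;-0.04 -0.055 0 0 0 -0.1 0"

```text
t: 26.63
position: [0.5753, -0.2516, 0.1114]
tcp_rot: [0.094, 0.996, -0.0, 0.0]
wrist_force: [0.7, -0.4, -3.7]
grip_width: 0.0517
grip_force: 30.0
```

carry_out --rows "-0.04 -0.055 0 0 0 -0.1 0;-0.04 -0.055 0 0 0 -0.1 0;-0.04 -0.055 0 0 0 -0.1 0;-0.04 -0.055 0 0 0 -0.1 0;-0.04 -0.055 0 0 0 -0.1 0;-0.04 -0.055 0 0 0 -0.1 0;-0.04 -0.055 0 0 0 -0.1 0;-0.04 -0.055 0 0 0 -0.1 0;-0.03 -0.04 0 0 0 -0.1 0;-0.018 -0.02 0 0 0 -0.05 0"

```text
t: 27.47
position: [0.4643, -0.4023, 0.1113]
tcp_rot: [0.337, 0.941, -0.0, -0.0]
wrist_force: [0.3, -0.3, -4.2]
grip_width: 0.0518
grip_force: 30.0
```

carry_out --rows "0 0 0 0 0 0 0;0 0 0 0 0 0 0;0 0 -0.03 0 0 0 0;0 0 -0.05 0 0 0 0;0 0 -0.05 0 0 0 0;0 0 -0.05 0 0 0 0;0 0 -0.03 0 0 0 0;0 0 0 0 0 0 0;0 0 0 0 0 0 0;0 0 0 0 0 0 0"

```text
t: 28.3
position: [0.4667, -0.3999, 0.0488]
tcp_rot: [0.334, 0.943, -0.0, 0.0]
wrist_force: [-0.1, -0.4, -4.0]
grip_width: 0.0513
grip_force: 30.0
```

Run:
```python
from h import *
s=bot.state();ci=cams.camera_info("wrist");im,d=cams.get_image("wrist")
ims,ds=cams.get_image("side")
a=cv2.resize(ims[210:310,260:390],(640,240*2//2+60),interpolation=3);b=im[120:310,130:510]
cv2.imwrite("pics/w8.png",np.vstack([a,cv2.resize(b,(640,300),interpolation=3)])[:,:,::-1])
print(s['joint_positions'].round(3),s['position'])
P=fcloud(d,ci);p=s['position'];print('w',tops(P,d>0,p[0],p[1],.032,p[2]+.005,p[2]+.045))
P=cloud(ds,cams.camera_info("side"))
m=(ds>0)&(np.hypot(P[...,0]-p[0],P[...,1]-p[1])<.04)&(P[...,2]>.012)&(P[...,2]<.1)
q=P[m];print('side z',np.percentile(q[:,2],[1,5,50]).round(4))
im,d=cams.get_image("top");P=cloud(d,cams.camera_info("top"))
print('cap',tops(P,d>0,.434,.0005,.03,.02,.08))
```

```text
[ 0.217  0.56   0.515  1.893 -0.379  0.785  1.829] [ 0.46666827 -0.39992051  0.04884164]
w (7386, array([ 0.4629, -0.3968,  0.0311]), array([0.0814, 0.09  ]))
side z [0.0344 0.036  0.0707]
cap (254, array([4.331e-01, 1.000e-04, 1.730e-02]), array([0.057 , 0.0588]))
```

View pics/w8.png

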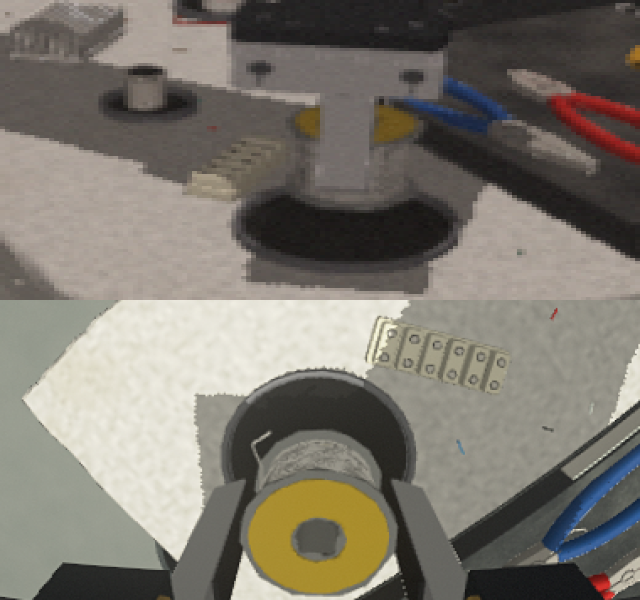

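The reel hangs upright over dish 4, with its bottom at about 34 mm. The wire end at (260,440) clears the rim and the terminal block is well away. Lowering 30 mm.

carry_out --rows "0 0 -0.02 0 0 0 0;0 0 -0.03 0 0 0 0;0 0 -0.025 0 0 0 0;0 0 -0.015 0 0 0 0;0 0 -0.008 0 0 0 0;0 0 0 0 0 0 0;0 0 0 0 0 0 0;0 0 0 0 0 0 0;0 0 0 0 0 0 0;0 0 0 0 0 0 0"

```text
t: 29.28
position: [0.4662, -0.3999, 0.0188]
tcp_rot: [0.334, 0.943, -0.0, -0.0]
wrist_force: [-0.2, -0.9, -5.4]
grip_width: 0.0514
grip_force: 30.0
```

carry_out --rows "0 0 -0.002 0 0 0 0;0 0 -0.002 0 0 0 0;0 0 0 0 0 0 0;0 0 0 0 0 0 0;0 0 0 0 0 0 0.6;0 0 0 0 0 0 0.7;0 0 0 0 0 0 0.75;0 0 0 0 0 0 0.75;0 0 0 0 0 0 0.75;0 0 0 0 0 0 0.75"

```text
t: 30.12
position: [0.4662, -0.3999, 0.0176]
tcp_rot: [0.334, 0.943, -0.0, -0.0]
wrist_force: [0.4, 0.0, 0.8]
grip_width: 0.0702
grip_force: 0.0
```

carry_out --rows "0 0 0.03 0 0 0 0.75;0 0 0.06 0 0 0 0.75;0 0 0.1 0 0 0 0.75;0 0 0.1 0 0 0 0.75;0 0 0.1 0 0 0 0.75;0 0 0.1 0 0 0 0.75;0 0 0.1 0 0 0 0.75;0 0 0.05 0 0 0 0.75;0 0 0 0 0 0 0.75;0 0 0 0 0 0 0.75"

```text
t: 30.95
position: [0.4664, -0.4, 0.2108]
tcp_rot: [0.334, 0.943, 0.0, 0.001]
wrist_force: [0.3, -0.6, -1.3]
grip_width: 0.0708
grip_force: 0.0
```

Run:
```python
from h import *
for n in ["top","side"]:
    im,d=cams.get_image(n);P=cloud(d,cams.camera_info(n))
    for k,x,y,r in [('bush',.464,-.228,.022),('coup',.578,-.0926,.025),('cap',.434,.0005,.03),('reel',.466,-.3995,.042)]:
        try: print(n,k,tops(P,d>0,x,y,r,.014))
        except Exception: print(n,k,'hid')
    if n=="side":a=cv2.resize(im[160:310,200:400],(640,480),interpolation=3)
cv2.imwrite("pics/f.png",a[:,:,::-1])
```

```text
top bush (52, array([ 0.4627, -0.2272,  0.0094]), array([0.0331, 0.0342]))
top coup (104, array([ 0.5765, -0.0928,  0.0127]), array([0.0375, 0.0384]))
top cap (260, array([0.4331, 0.    , 0.0175]), array([0.057 , 0.0594]))
top reel (481, array([ 0.4576, -0.3971,  0.0332]), array([0.0517, 0.0527]))
side bush (86, array([ 0.4646, -0.2259,  0.0119]), array([0.033 , 0.0338]))
side coup (98, array([ 0.5754, -0.0923,  0.0143]), array([0.038 , 0.0386]))
side cap (249, array([0.4322, 0.0028, 0.0187]), array([0.0565, 0.0593]))
side reel (664, array([ 0.4653, -0.3987,  0.0263]), array([0.0518, 0.0524]))
```

View pics/f.png

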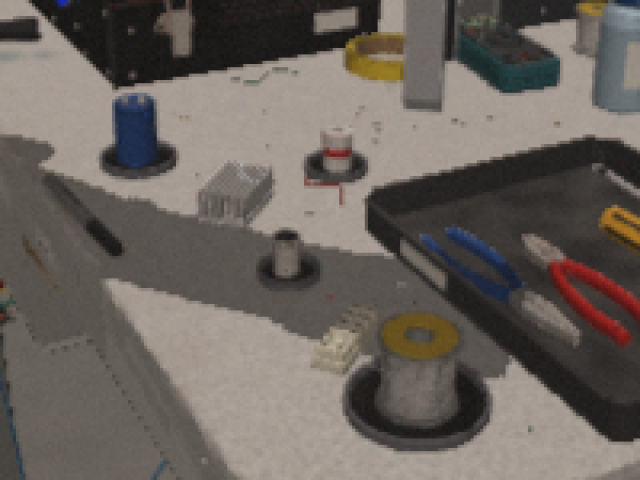

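All four stand upright in their dishes: capacitor (136,135), coupling (337,150), bush (287,255) and reel (420,365). The measured top heights match, and the arm is clear.

```bash
python3 -c "from bench import bot;print(bot.sign_off())"
```

```text
the job is handed in; nothing more can be done
None
```

The job is handed in: the bush, coupling, capacitor and reel stand upright in dishes 1 to 4, placed in that order in about 31 s, with the heat sink and terminal block untouched.

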